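Clamp the coffee mill to the fold-down shelf

ROBOT

A 6-joint arm with a two-finger parallel gripper is mounted at the origin on the work surface. World frame = base frame: x ahead of the robot, y to its left, z up, the work surface at z = 0. Lengths are in m, angles in rad, forces in N, time in s.
With the tool pointing down it reaches from about 0.35 to 0.975 m from the base axis. Payload 7.1 kg.
Tool frame: the origin (TCP) lies between the finger pads; the fingertips stand 17 mm ahead of it and the grasp point (between the pads) lies 2 mm behind it (env.tips_ahead is the distance from the TCP to the fingertips, in m); z points along the fingers, y is the line along which they close (so a half turn about z gives the same grasp; the last joint's range is limited). The gripper opens to 88 mm and grips with 3 to 60 N. Pads are 20 mm wide; open, the fingers measure 115 mm over their backs; the gripper's body (75 mm by 178 mm) begins 61 mm behind the grasp point.
Start: joints at [1.322, 0.423, 1.63, -0, 1.089, -0.019], TCP at [0.142, 0.609, 0.205] pointing down, gripper open.
Joint ranges: [-3, 3], [-0.9, 2.11], [0.09, 2.58], [-1.31, 4.45], [0.11, 2.69], [-2.54, 2.54]. Speed limits (rad/s): [2.39, 2.39, 3.01, 3.14, 3.14, 3.14].

INTERFACE

Orientations are given as [roll, pitch, yaw] about the fixed x, y, z axes, in that order (R = Rz(yaw) Ry(pitch) Rx(roll)).
In Python, from workcell import state, camera, calibration, job, recognise, masks_of, env gives the robot as it stands. The module is installed in compiled form; this text tells all that it offers.
- The arm moves only by the tool move_arm, never from a script. Its arguments are lists of equal length, an entry for each row: "linear": the shift along the world's x, y, z in mm, a list of three; "rot": the turn, a rotation vector about the world's x, y, z in rad, a list of three. A call has 1 to 10 rows; each row is the pose to reach, as a shift and turn from the pose commanded when the call began; what a row does not reach only later rows make up. A row lasts 1/10 s, in which the tool goes at most 50 mm and 8.59 degrees, less where a joint would pass 70% of its speed; a pose out of reach is approached as far as the arm can. A call with a gripper value outside its range is refused whole. "fingers" is the gripper's target within -1 to 1 (fully open at 1, half-way at 0, shut at -1), set as the call begins (left out, the last holds). The fingers move at their own pace and stop on an object; "grip_force" is the grip in N (left out, the last holds). Time passes only in rows, so rows that repeat a pose let the fingers close. It gives the time, the measured TCP pose, the force, the opening and the grip force at its end, in the units of the state.
- state(): the state, without advancing time (a new reading comes with each control period).
- camera(name): name is "scene" or "top" or "wrist"; returns the picture (480x640x3 uint8, red, green, blue); there is no depth.
- calibration(name): a dict with "intrinsics" (3x3 intrinsics, pixels), "dist_coeffs" ([k1, k2, p1, p2, k3] as OpenCV has them; the pictures are not rectified), "R" (3x3) and "t" (3): a world point X has camera coordinates R X + t. Camera axes: x right, y down, z forward; pixel columns grow to the right and rows downward; lengths in m; the calibration is good to about 2 mm. A picture is of the moment at which its call begins: read the wrist's pose just before it. calibration takes no time and is no camera call; for the wrist camera it gives the pose at the moment of the call.
- job.close_job(): hands the job in; it is judged then, once.
Trained networks look in the newest picture that a camera, given by its name, has taken for a name from the list of things; names that differ only in an ending like _2 or _b are one class to them, and where a whole thing is asked for, a point or a joint stands for the part that bears it (a point fixed in the world has none). Each returns a list of dicts, best first, with "conf" (0 to 1); they miss things now and then, are a little off and sometimes report something else, mostly with a low value. They report only what shows in the picture. A call takes as long as a camera call. They do not tell look-alikes from the thing itself.
- recognise(camera, target): "box" ([centre column, centre row, width, height] in pixels, round what is visible of it).
- masks_of(camera, target): "mask" (480x640 bool, what is visible of it) and "box" ([centre column, centre row, width, height] in pixels, round what is visible of it).
The state is a dict: "t": time; "q": joint angles; "qd": joint speeds; "joint_torque": joint torques, N m; "tool_pos": TCP position; "tcp_rot": TCP orientation; "force": force on the tool from outside, world axes, zero at the start; "wrist_torque": the same for the moment, N m; "grip_width": finger opening in m; "gripper_force": force on a finger pad.
Only numpy, scipy, OpenCV 4.12 (cv2) and the standard library are available. Lean on these libraries where they do the work, as an engineer would, in place of code of your own. Each camera call takes 0.05 s, during which the arm holds its last target. There are 200 camera calls.

TASK

Fix the hand coffee mill for grinding: push the handle of the toggle clamp that stands at the mill's base board down over centre, until it stays down by itself and its pad holds the board. Leave the mill standing where it is, leave the other clamp (the one at the tamping board) open, and let go.

Things in the scene. Friction and masses are not known exactly. Their poses are not given: they have to be found in the camera images.
- mill_clamp_grip (a point): Middle of the black rubber grip (20 mm thick, 80 mm long) on the handle of the steel toggle clamp to close, 62 x 44 mm base, at the mill's board. Handle leans up about 50 deg, free end away from the mill. +x: along the handle to its hinge (85 mm off, 45 mm above the shelf); y: level, parallel to the hinge; +z: square to the handle, on the upper side where one pushes; it swings to -z.
- mill_clamp_handle (a joint): That handle's angle, rad: 0 open (55 deg above level), grows as it is pushed down. Pad meets the board at about 0.5, dead centre 0.90, then it snaps to its stop at about 1.05 (5 deg below level, grip middle 37 mm above the shelf) and stays. Starts at 0 to 0.12; while open it stays where left. Pushing at the grip takes 2 N at first, up to about 8 N before centre.
- mill_clamp_pad: Black rubber pad, 20 mm diameter, on a sprung spindle at the end of that clamp's raised arm; origin at the centre of its working face, z along the spindle. It swings down onto the mill's board with the handle and presses with about 10 N.
- mill: Hand coffee mill, loose, about 0.85 kg: steel body 74 mm wide, 157 mm tall, crank on top (212 mm in all), on a wooden base board 90 x 180 x 18 mm whose bare half reaches under the clamp's pad. Origin under the board's centre, y along its length, z up; the steel body stands 40 mm to +y.
- spare_clamp_handle (a joint): Handle of the second, identical clamp, at a wooden tamping board (90 x 130 x 18 mm) with a small steel filter basket on it. Same meaning; starts open at 0 to 0.12 and is to be left open.
Not all that is in view belongs to the job. Leave any pink look-alike of the part that bears mill_clamp_grip alone. What is shaped like the part that bears spare_clamp_handle but green is not meant.

How it is judged:
By the outcome, as a careful person would: the job done as asked, in the order asked, and still so for the second after the job is handed in, with the robot touching nothing.
It also fails if it takes over 32 s, if anything falls off the work surface, if the arm or the gripper's body presses on something with over 40 N, if the wrist force passes 120 N, or if a joint passes its speed limit or range.

## Working session

There is one attempt and no reset: what is moved stays moved. The work goes in short steps, Python scripts to look and compute and a tool call to move; the robot and the scene stay as the last step left them, time stands still between calls to the robot, and variables do not carry over. Pictures are saved under pics/ and viewed, at most 10 in all, crops included, and the job is handed in when it is done.

Besides the shell and the picture viewer there is one more tool, called after "Emit:" as name(argument=value, ...) on one line, values as JSON. move_arm: Moves the arm, as the interface text tells. Its arguments: {"type":"object","properties":{"linear":{"type":"array","items":{"type":"array","items":{"type":"number"}}},"rot":{"type":"array","items":{"type":"array","items":{"type":"number"}}},"fingers":{"type":"number"},"grip_force":{"type":"number"}},"required":["linear","rot"]}

```bash
mkdir -p pics
python3 - <<'E'
from workcell import *
import cv2,numpy as np
for c in ["scene","top"]:
    im=camera(c); cv2.imwrite(f"pics/{c}0.png",im[:,:,::-1])
    for n in ["mill_clamp_grip","mill_clamp_pad","mill","spare_clamp_handle"]:
        print(c,n,[(np.round(d["box"]).tolist(),round(d["conf"],2)) for d in recognise(c,n)])
    k=calibration(c); print(np.round(k["R"],3).tolist(),k["t"],-np.array(k["R"]).T@k["t"])
print(state())
E
```

```text
scene mill_clamp_grip [([169.0, 304.0, 58.0, 72.0], 0.75), ([165.0, 222.0, 38.0, 54.0], 0.7)]
scene mill_clamp_pad [([218.0, 345.0, 12.0, 19.0], 0.51), ([210.0, 245.0, 10.0, 12.0], 0.44)]
scene mill [([252.0, 325.0, 120.0, 170.0], 0.73), ([167.0, 304.0, 50.0, 67.0], 0.59)]
scene spare_clamp_handle [([500.0, 201.0, 16.0, 62.0], 0.84)]
[[0.541, 0.841, -0.002], [0.521, -0.337, -0.784], [-0.66, 0.423, -0.62]] [-0.3163385  -0.1744641   1.55066517] [ 1.28609666 -0.44846403  0.82456391]
top mill_clamp_grip [([429.0, 334.0, 34.0, 42.0], 0.69)]
top mill_clamp_pad []
top mill [([416.0, 181.0, 91.0, 54.0], 0.73)]
top spare_clamp_handle [([246.0, 225.0, 24.0, 40.0], 0.85), ([144.0, 181.0, 29.0, 32.0], 0.85)]
[[0.01, -1.0, 0.02], [-0.995, -0.012, -0.096], [0.097, -0.019, -0.995]] [0.03975275 0.50542309 1.27802337] [0.37904518 0.06976538 1.31978561]
{'t': 0.5, 'q': array([ 1.32197621e+00,  4.23131589e-01,  1.62993019e+00,  1.20342730e-05,
        1.08861014e+00, -1.90124322e-02]), 'qd': array([ 0.00020106,  0.00063373, -0.00235225, -0.00106405, -0.00084949,
       -0.00140099]), 'joint_torque': array([ 1.56864153e-03, -5.44139349e+01, -2.73819584e+01,  6.45834231e-02,
        1.75706309e-02, -2.44607270e-05]), 'tool_pos': array([0.14233778, 0.60853336, 0.20534344]), 'tcp_rot': array([-3.14151360e+00, -1.21668163e-05,  2.91177939e+00]), 'force': array([-0.11102278,  1.3863344 ,  0.06908013]), 'wrist_torque': array([ 0.0049195 , -0.03601571, -0.08014979]), 'gripper_force': 0.0, 'grip_width': 0.08777825764526502}
```

View pics/scene0.png

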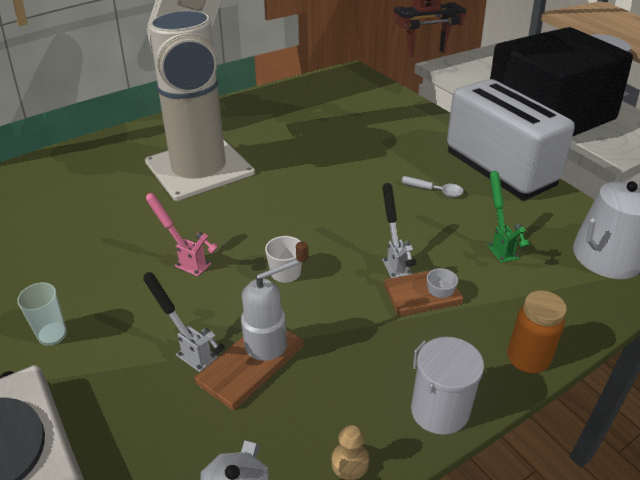

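View pics/top0.png

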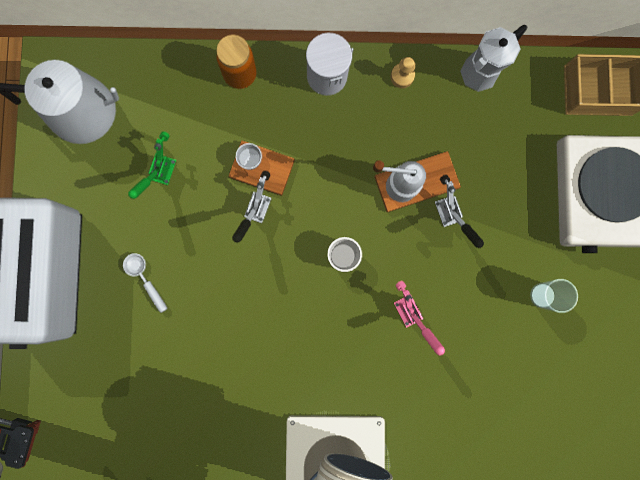

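The scene picture shows the grey mill clamp with its black grip from about (148,275) to (172,311), the mill at (262,325), the pink decoy at (190,240) and the spare clamp at (397,235). In the top picture the same grip runs from about (461,222) to (481,245), with the pad near (446,180).

```bash
cat > h.py <<'E'
from workcell import *
import cv2,numpy as np
def tri(p1,p2,c1="scene",c2="top"):
    P=[];u=[]
    for c,p in((c1,p1),(c2,p2)):
        k=calibration(c);P.append(np.c_[k["R"],k["t"]])
        u.append(cv2.undistortPoints(np.array([[p]],float),np.array(k["intrinsics"]),np.array(k["dist_coeffs"])).reshape(2,1))
    X=cv2.triangulatePoints(P[0],P[1],u[0],u[1]).ravel();return X[:3]/X[3]
def proj(c,X):
    k=calibration(c);return cv2.projectPoints(np.array(X,float).reshape(-1,1,3),cv2.Rodrigues(np.array(k["R"]))[0],np.array(k["t"]),np.array(k["intrinsics"]),np.array(k["dist_coeffs"]))[0].reshape(-1,2)
E
python3 - <<'E'
from h import *
ax={}
for c,(x0,y0,x1,y1) in {"scene":(140,265,185,320),"top":(452,212,492,255)}.items():
    im=camera(c); cv2.imwrite(f"pics/{c}1.png",cv2.resize(im[y0-20:y1+60,x0-60:x1+70,::-1],None,fx=4,fy=4))
    m=np.zeros(im.shape[:2],bool); m[y0:y1,x0:x1]=(im[y0:y1,x0:x1].max(2)<42)
    n,l,s,ct=cv2.connectedComponentsWithStats(m.astype(np.uint8)); i=1+s[1:,4].argmax()
    p=np.argwhere(l==i)[:,::-1].astype(float); mu=p.mean(0); w,v=np.linalg.eigh(np.cov(p.T)); d=v[:,1]*np.sign(v[1,1])
    t=(p-mu)@d; ax[c]=(mu+d*t.min(),mu+d*t.max(),mu); print(c,s[i],ax[c],np.sqrt(w)*3.46)
S,T=ax["scene"],ax["top"]
E1=tri(S[0],T[1]);E0=tri(S[1],T[0]);M=tri((S[0]+S[1])/2,(T[0]+T[1])/2)
d=E0-E1; print("free",E1,"inner",E0,"mid",M,"len",np.linalg.norm(d),"elev",np.degrees(np.arcsin(-d[2]/np.linalg.norm(d))),"az",np.degrees(np.arctan2(d[1],d[0])))
for c in ax: print(proj(c,[E1,E0,M]))
h=M+d/np.linalg.norm(d)*.085; print("hinge",h)
print("pad",tri((218,345),(446,180)))
E
```

```text
scene [144 273  31  41 482] (array([145.7540781 , 273.16132919]), array([171.00509392, 311.65267628]), array([158.57261411, 292.70124481])) [10.67336918 44.30562563]
top [462 224  21  24 226] (array([462.96008828, 225.03470016]), array([481.1069551 , 245.90701078]), array([472.00884956, 235.44247788])) [ 8.38251651 26.38801524]
free [ 0.48001921 -0.29040799  0.13983571] inner [ 0.52943917 -0.27192846  0.07969688] mid [ 0.50428678 -0.28136273  0.10979132] len 0.08000315285995889 elev 48.73835006565924 az 20.502204240999003
[[144.47281737 273.02984411]
 [170.9759274  311.65035413]
 [157.53758511 292.32986422]]
[[480.0958592  245.48725618]
 [462.93848482 225.0251936 ]
 [471.39050452 235.19525605]]
hinge [ 0.55679342 -0.261729    0.04589633]
pad [ 0.63156117 -0.23547446  0.07072056]
```

Emit:
move_arm(linear=[[0,0,45],[0,0,90],[0,0,140],[38,-26,145],[76,-52,145],[114,-78,145],[152,-104,145],[190,-130,145],[228,-156,145],[266,-182,145]], rot=[[0,0,-0.14],[0,0,-0.28],[0,0,-0.42],[0,0,-0.56],[0,0,-0.7],[0,0,-0.84],[0,0,-0.98],[0,0,-1.12],[0,0,-1.26],[0,0,-1.4]], fingers=-1)

```text
t: 1.6
tool_pos: [0.4096, 0.4253, 0.3506]
tcp_rot: [3.141, -0.0, 1.506]
force: [0.2, -0.5, 0.3]
grip_width: 0.0116
gripper_force: 0.0
```

Emit:
move_arm(linear=[[24,-41,0],[48,-82,0],[72,-123,0],[96,-164,0],[120,-205,0],[144,-246,0],[168,-287,0],[192,-328,0],[178,-374,0],[164,-420,0]], rot=[[0,0,-0.12],[0,0,-0.24],[0,0,-0.36],[0,0,-0.48],[0,0,-0.6],[0,0,-0.72],[0,0,-0.84],[0,0,-0.96],[0,0,-1.08],[0,0,-1.153]])

```text
t: 2.6
tool_pos: [0.5724, 0.0047, 0.3498]
tcp_rot: [-3.141, 0.001, 0.354]
force: [-0.2, 0.5, 0.4]
grip_width: 0.0005
gripper_force: 0.0
```

Emit:
move_arm(linear=[[-10,-48,0],[-21,-96,0],[-31,-144,0],[-42,-192,0],[-52,-240,0],[-63,-287,0],[-63,-287,-48],[-63,-287,-96],[-63,-287,-144],[-63,-287,-182]], rot=[[0,0,0],[0,0,0],[0,0,0],[0,0,0],[0,0,0],[0,0,0],[0,0,0],[0,0,0],[0,0,0],[0,0,0]])

```text
t: 3.6
tool_pos: [0.5082, -0.2802, 0.1659]
tcp_rot: [-3.14, 0.001, 0.358]
force: [1.0, 0.6, -0.2]
grip_width: 0.0006
gripper_force: 0.0
```

Run:
```python
from h import *
im=camera("scene"); s=state(); print(s["tool_pos"],s["tcp_rot"],s["force"])
a=cv2.resize(im[180:420,80:320],(480,480)); b=camera("top")[130:290,380:540]
cv2.imwrite("pics/c2.png",np.hstack([a,cv2.resize(b,(320,320)).repeat(1,0) if 0 else np.pad(cv2.resize(b,(320,320)),((0,160),(0,0),(0,0)))])[:,:,::-1])
```

```text
[ 0.50516942 -0.27831668  0.16026742] [-3.13352988  0.00667918  0.35846592] [-2.84962468  0.8206396  -4.80910027]
```

View pics/c2.png

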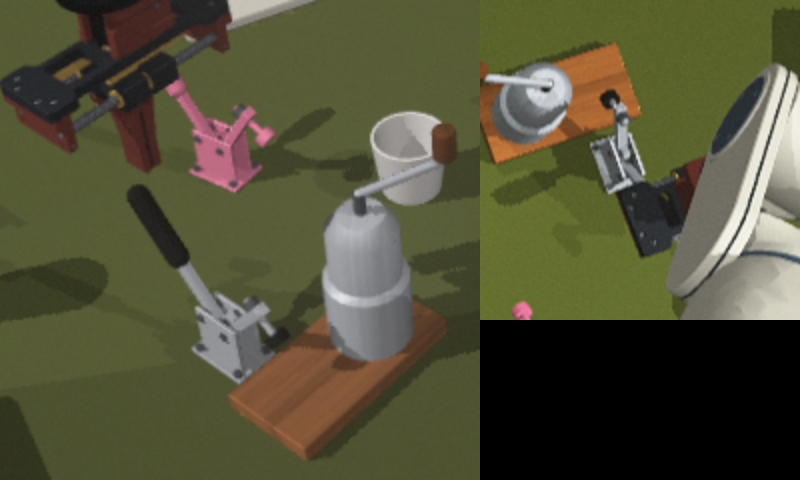

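Run:
```python
from h import *
s=state(); print(s["t"],s["tool_pos"],s["tcp_rot"],s["force"],s["qd"])
p=s["tool_pos"]-[0,0,.017]; print(proj("scene",p),proj("top",p))
camera("wrist"); s=state(); print(s["t"],s["tool_pos"],s["tcp_rot"],s["force"],s["qd"])
```

```text
3.7 [ 0.50586255 -0.27857192  0.16339977] [-3.1338319   0.00636682  0.35864106] [-0.53297903 -0.29361588 -0.05316688] [ 0.004199   -0.0707707  -0.08403557  0.00101162  0.0772256  -0.00167447]
[[155.62876849 276.31065362]] [[475.12990415 232.64824907]]
3.75 [ 0.50789403 -0.27967339  0.1666012 ] [-3.13765237  0.00325663  0.35872025] [0.54565587 0.30930357 0.37767629] [ 0.00250242 -0.05615422 -0.06176871  0.00075863  0.01590104  0.00109598]
```

Emit:
move_arm(linear=[[0,0,-10],[0,0,-20],[-6,-2,-24],[-12,-5,-30],[-18,-7,-37],[-23,-9,-44],[-28,-11,-52],[-32,-12,-60],[-35,-13,-69],[-38,-14,-77]], rot=[[0,0,0],[0,0,0],[0,0,0],[0,0,0],[0,0,0],[0,0,0],[0,0,0],[0,0,0],[0,0,0],[0,0,0]])

```text
t: 4.75
tool_pos: [0.471, -0.2944, 0.0904]
tcp_rot: [-3.141, 0.0, 0.359]
force: [-0.2, -0.6, 0.8]
grip_width: 0.0004
gripper_force: 0.3
```

Run:
```python
from h import *
im=camera("scene"); s=state(); print(s["tool_pos"],s["tcp_rot"],s["force"])
cv2.imwrite("pics/c3.png",cv2.resize(im[220:420,80:320],(720,600))[:,:,::-1])
```

```text
[ 0.46984154 -0.29395092  0.08921632] [-3.13940351e+00  1.65050450e-03  3.58684488e-01] [-1.59341282  0.46328415 -1.6582812 ]
```

View pics/c3.png

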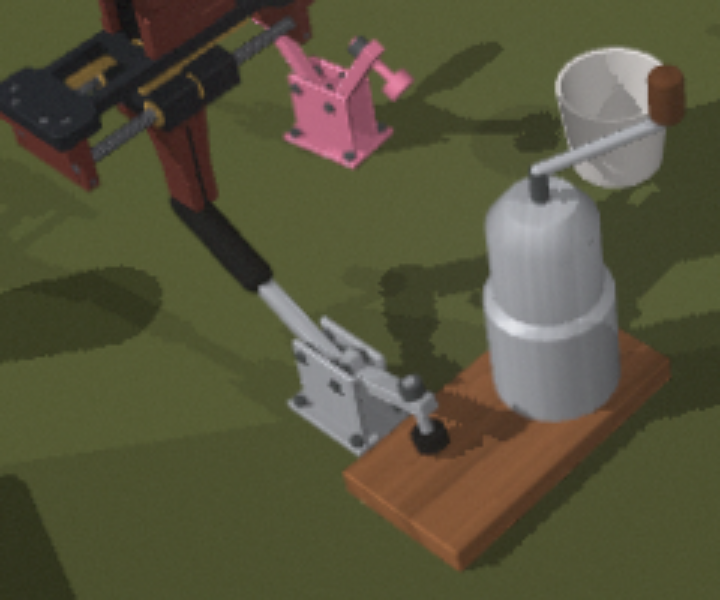

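The fingers sit on the outer grip (about (190,210) in the crop), the handle has swung down and the pad is just above the bare half of the board. I'll press on over centre.

Emit:
move_arm(linear=[[0,0,-4],[-1,0,-8],[-2,0,-12],[-2,-1,-16],[-3,-1,-20],[-3,-1,-23],[-3,-1,-26],[-3,-1,-28],[-3,-1,-30],[-3,-1,-30]], rot=[[0,0,0],[0,0,0],[0,0,0],[0,0,0],[0,0,0],[0,0,0],[0,0,0],[0,0,0],[0,0,0],[0,0,0]])

```text
t: 5.8
tool_pos: [0.4683, -0.2954, 0.0611]
tcp_rot: [-3.142, 0.0, 0.359]
force: [0.1, -0.7, 2.4]
grip_width: 0.0004
gripper_force: 0.7
```

Emit:
move_arm(linear=[[0,0,10],[0,0,40],[0,0,85],[0,0,130],[0,0,170],[0,0,200],[0,0,200],[0,0,200]], rot=[[0,0,0],[0,0,0],[0,0,0],[0,0,0],[0,0,0],[0,0,0],[0,0,0],[0,0,0]])

```text
t: 6.6
tool_pos: [0.4684, -0.2953, 0.2621]
tcp_rot: [3.141, -0.001, 0.359]
force: [0.0, 0.3, -0.8]
grip_width: 0.0005
gripper_force: 0.0
```

Run:
```python
from h import *
im=camera("scene"); s=state(); print(s["t"],s["tool_pos"],s["force"])
H=np.array([.5568,-.2617,.0455]);u=np.array([-.937,-.35,0])
for e in (-5,3.4,10):
    e=np.radians(e); print(proj("scene",[H+r*(np.cos(e)*u+[0,0,np.sin(e)]) for r in(.045,.125)]).tolist())
cv2.imwrite("pics/c4.png",cv2.resize(im[220:420,80:320],(720,600))[:,:,::-1])
```

```text
6.65 [ 0.46777119 -0.29491636  0.26085513] [-0.26136294 -0.31168466  0.06134796]
[[168.5477433321835, 322.98903262567177], [140.25584715915147, 306.29609375541395]]
[[167.89012702586265, 320.3741816576606], [138.23217654479254, 299.0984279738872]]
[[167.63222491143677, 318.48822168086207], [137.29284061510273, 293.8109312047659]]
```

View pics/c4.png

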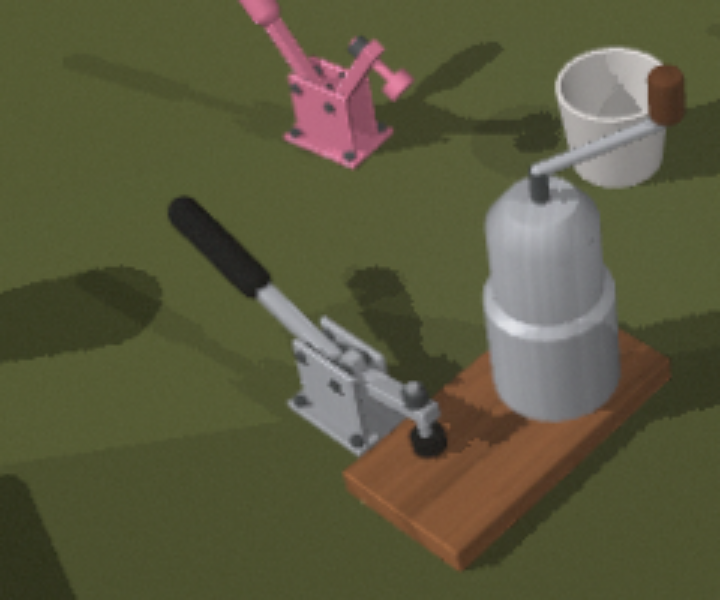

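The handle is only about two thirds down (grip end at crop (180,205), elevation about 18°), so the fingers slid past the grip. I'll clear the view and re-measure.

Emit:
move_arm(linear=[[0,0,40],[5,40,75],[10,85,75],[20,130,75],[30,175,75],[40,220,75],[50,260,75],[50,290,75],[50,290,75],[50,290,75]], rot=[[0,0,0],[0,0,0],[0,0,0],[0,0,0],[0,0,0],[0,0,0],[0,0,0],[0,0,0],[0,0,0],[0,0,0]])

```text
t: 7.65
tool_pos: [0.5176, -0.0051, 0.3348]
tcp_rot: [-3.141, 0.003, 0.361]
force: [-0.0, -0.0, -0.6]
grip_width: 0.0007
gripper_force: 0.0
```

Run:
```python
from h import *
out=[];ax={}
for c,(x0,y0,x1,y1) in {"scene":(132,278,175,325),"top":(448,205,510,265)}.items():
    im=camera(c); out.append(cv2.resize(im[(220 if c=="scene" else 140):,(90 if c=="scene" else 400):][:160,:130],(390,480)))
    m=np.zeros(im.shape[:2],bool); m[y0:y1,x0:x1]=(im[y0:y1,x0:x1].max(2)<42)
    n,l,s,ct=cv2.connectedComponentsWithStats(m.astype(np.uint8)); i=1+s[1:,4].argmax()
    p=np.argwhere(l==i)[:,::-1].astype(float); mu=p.mean(0); w,v=np.linalg.eigh(np.cov(p.T)); d=v[:,1]*np.sign(v[1,1])
    t=(p-mu)@d; ax[c]=(mu+d*t.min(),mu+d*t.max(),mu); print(c,s[i],ax[c])
S,T=ax["scene"],ax["top"]
E1=tri(S[0],T[1]);E0=tri(S[1],T[0]);M=tri((S[0]+S[1])/2,(T[0]+T[1])/2)
d=E0-E1; print("free",E1,"inner",E0,"mid",M,"len",np.linalg.norm(d),"elev",np.degrees(np.arcsin(-d[2]/np.linalg.norm(d))),"az",np.degrees(np.arctan2(d[1],d[0])))
for c in ax: print(proj(c,[E1,E0,M]))
print("hinge",M+d/np.linalg.norm(d)*.085)
cv2.imwrite("pics/c5.png",np.hstack(out)[:,:,::-1])
print(state()["tool_pos"])
```

```text
scene [136 286  34  33 415] (array([137.85614702, 287.1306819 ]), array([166.59894333, 315.43799484]), array([152.47710843, 301.53012048]))
top [461 233  21  32 284] (array([463.4733937 , 233.25937345]), array([478.68960976, 264.15287889]), array([471.0528169 , 248.64788732]))
free [ 0.444707   -0.30228072  0.08521261] inner [ 0.51371488 -0.27784138  0.05999024] mid [ 0.47897554 -0.29007062  0.0721093 ] len 0.07743085552561273 elev 19.01045333456853 az 19.501745834093846
[[137.2487505  287.06411509]
 [166.33277396 315.41539828]
 [151.59018573 301.22199367]]
[[478.2017351  263.95527328]
 [463.27446656 233.17253998]
 [470.588181   248.49806904]]
hinge [ 0.55472919 -0.26324225  0.04442134]
[ 0.51791591 -0.00624735  0.33544213]
```

View pics/c5.png

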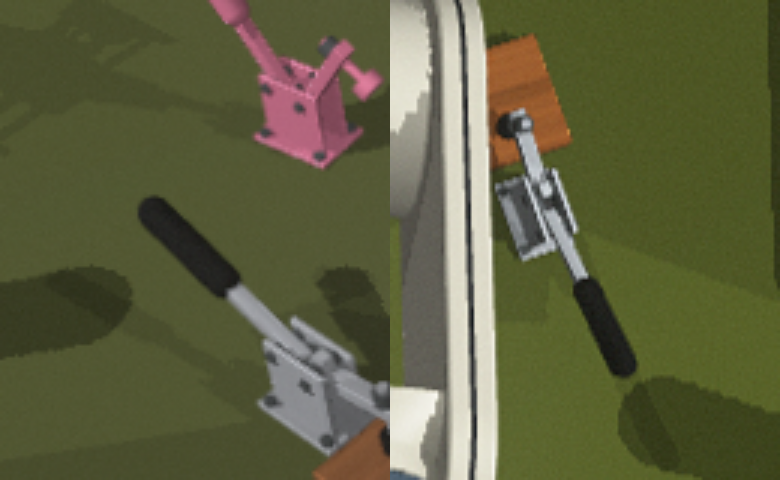

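Run:
```python
from h import *
print(env.tips_ahead)
for o,s,p in(((80,180),2,(.508,-.2797,.1655)),((80,220),3,(.4705,-.294,.09))):
    for a in (.017,0,-.02): print(a,(proj("scene",np.array(p)-[0,0,a])[0]-o)*s)
```

```text
0.017
0.017 [150.46731376 192.69022947]
0 [146.87929694 177.31377122]
-0.02 [142.59057214 158.79720653]
0.017 [203.32682057 236.5120501 ]
0 [197.98291546 215.63178986]
-0.02 [191.59691377 190.51076124]
```

Emit:
move_arm(linear=[[-8,-48,0],[-16,-96,0],[-25,-145,0],[-33,-193,0],[-42,-242,0],[-50,-290,0],[-50,-290,-48],[-50,-290,-96],[-50,-290,-144],[-50,-290,-190]], rot=[[0,0,0],[0,0,0],[0,0,0],[0,0,0],[0,0,0],[0,0,0],[0,0,0],[0,0,0],[0,0,0],[0,0,0]])

```text
t: 8.75
tool_pos: [0.4669, -0.2968, 0.1444]
tcp_rot: [-3.142, 0.0, 0.356]
force: [0.2, -0.6, -0.8]
grip_width: 0.0003
gripper_force: 0.0
```

Emit:
move_arm(linear=[[0,0,-20],[0,0,-40],[0,0,-52],[0,0,-60],[0,0,-68],[0,0,-75],[0,0,-80],[0,0,-85],[0,0,-85],[0,0,-85]], rot=[[0,0,0],[0,0,0],[0,0,0],[0,0,0],[0,0,0],[0,0,0],[0,0,0],[0,0,0],[0,0,0],[0,0,0]])

```text
t: 9.75
tool_pos: [0.4686, -0.2955, 0.0615]
tcp_rot: [3.141, -0.0, 0.359]
force: [-0.4, 0.3, 0.4]
grip_width: 0.0007
gripper_force: 0.5
```

Run:
```python
from h import *
im=camera("scene"); s=state(); print(s["t"],s["tool_pos"],s["force"])
cv2.imwrite("pics/c6.png",cv2.resize(im[220:420,80:320],(720,600))[:,:,::-1])
```

```text
9.8 [ 0.46867404 -0.29553652  0.06159149] [ 0.9007234  -0.38890898 -0.80317671]
```

View pics/c6.png

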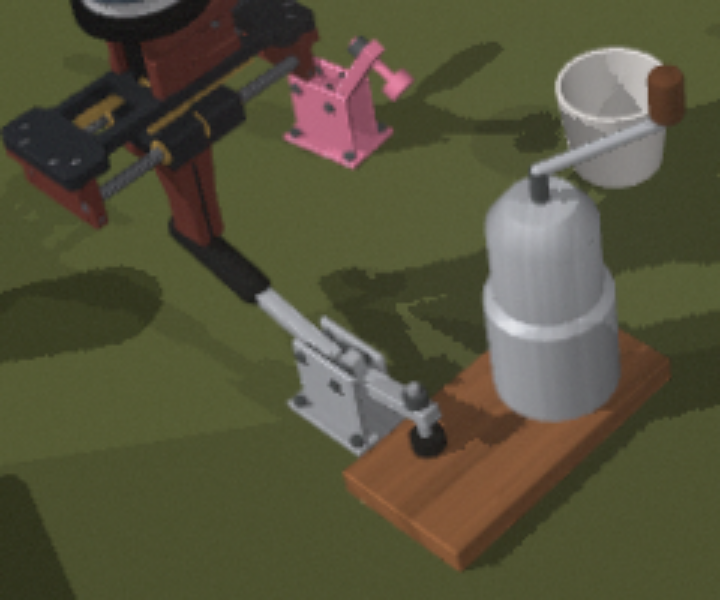

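The fingers sit on the grip (crop (200,240)) and the handle has moved further down (end at (178,230)); the closed tips simply stand higher than told. Pressing further.

Emit:
move_arm(linear=[[0,0,-4],[0,0,-8],[0,0,-11],[0,0,-14],[0,0,-16],[0,0,-18],[0,0,-18]], rot=[[0,0,0],[0,0,0],[0,0,0],[0,0,0],[0,0,0],[0,0,0],[0,0,0]])

```text
t: 10.5
tool_pos: [0.4681, -0.2952, 0.0429]
tcp_rot: [-3.141, 0.0, 0.359]
force: [0.3, 0.1, 0.9]
grip_width: 0.0005
gripper_force: 0.0
```

Run:
```python
from h import *
im=camera("scene"); s=state(); print(s["t"],s["tool_pos"],s["force"])
cv2.imwrite("pics/c7.png",cv2.resize(im[220:420,80:320],(720,600))[:,:,::-1])
```

```text
10.55 [ 0.46825046 -0.29526057  0.04307758] [-0.00402993 -0.36197457 -0.10739223]
```

View pics/c7.png

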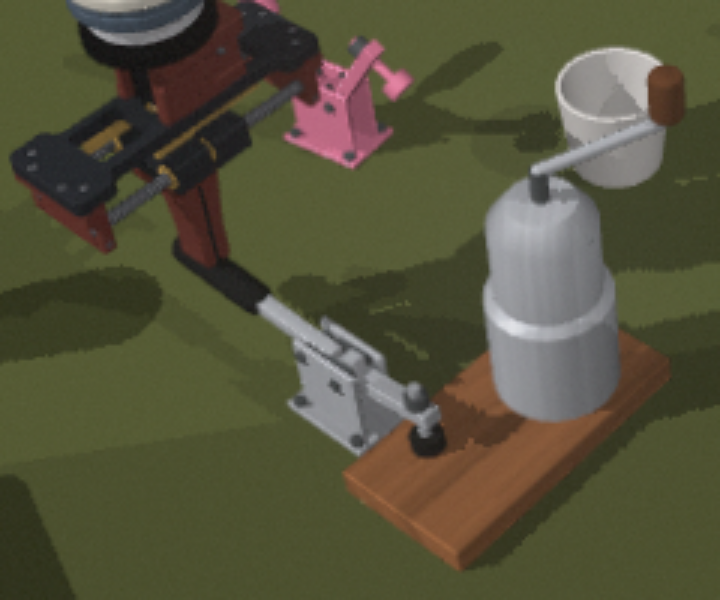

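The handle lies nearly level (grip end at about (185,250), predicted (181,259) at the stop) with no force on the fingers. I'll nudge down for confirmation.

Emit:
move_arm(linear=[[0,0,-2],[0,0,-4],[0,0,-5],[0,0,-5]], rot=[[0,0,0],[0,0,0],[0,0,0],[0,0,0]])

```text
t: 10.95
tool_pos: [0.4683, -0.2953, 0.0382]
tcp_rot: [-3.141, 0.0, 0.359]
force: [-0.4, -0.7, -1.2]
grip_width: 0.0003
gripper_force: 0.0
```

Emit:
move_arm(linear=[[0,0,10],[0,0,40],[0,0,85],[0,0,130],[0,0,180],[0,0,230],[5,40,280],[10,85,290],[20,130,290],[30,175,290]], rot=[[0,0,0],[0,0,0],[0,0,0],[0,0,0],[0,0,0],[0,0,0],[0,0,0],[0,0,0],[0,0,0],[0,0,0]])

```text
t: 11.95
tool_pos: [0.4985, -0.119, 0.3307]
tcp_rot: [3.14, -0.003, 0.358]
force: [1.5, 0.1, -0.5]
grip_width: 0.0001
gripper_force: 0.0
```

Emit:
move_arm(linear=[[10,45,0],[15,85,0],[20,115,0],[20,115,0],[20,115,0]], rot=[[0,0,0],[0,0,0],[0,0,0],[0,0,0],[0,0,0]])

```text
t: 12.45
tool_pos: [0.5181, -0.0052, 0.3289]
tcp_rot: [3.141, -0.0, 0.361]
force: [-0.2, -0.0, 0.5]
grip_width: 0.0007
gripper_force: 0.0
```

Run:
```python
from h import *
ax={}
out=[]
for c,(x0,y0,x1,y1) in {"scene":(132,290,172,335),"top":(448,205,510,285)}.items():
    im=camera(c)
    out.append(cv2.resize(im[(200 if c=="scene" else 140):,(90 if c=="scene" else 400):][:200,:(360 if c=="scene" else 130)],None,fx=1.6,fy=1.6))
    m=np.zeros(im.shape[:2],bool); m[y0:y1,x0:x1]=(im[y0:y1,x0:x1].max(2)<42)
    n,l,s,ct=cv2.connectedComponentsWithStats(m.astype(np.uint8)); i=1+s[1:,4].argmax()
    p=np.argwhere(l==i)[:,::-1].astype(float); mu=p.mean(0); w,v=np.linalg.eigh(np.cov(p.T)); d=v[:,1]*np.sign(v[1,1])
    t=(p-mu)@d; ax[c]=(mu+d*t.min(),mu+d*t.max(),mu); print(c,s[i],ax[c])
S,T=ax["scene"],ax["top"]
E1=tri(S[0],T[1]);E0=tri(S[1],T[0]);M=(E0+E1)/2
d=E0-E1; print("free",E1,"inner",E0,"mid",M,"len",np.linalg.norm(d),"elev",np.degrees(np.arcsin(-d[2]/np.linalg.norm(d))))
cv2.imwrite("pics/c8.png",np.hstack(out)[:,:,::-1]); print(state()["t"],state()["tool_pos"])
```

```text
scene [139 304  32  24 313] (array([140.0176519 , 306.31275649]), array([167.61337508, 322.95696938]), array([154.06070288, 314.7827476 ]))
top [459 236  17  33 278] (array([461.75043876, 236.05274045]), array([472.88538173, 268.38387795]), array([467.22661871, 251.95323741]))
free [ 0.43756063 -0.30561214  0.03262241] inner [ 0.50996092 -0.2791124   0.03844283] mid [ 0.47376077 -0.29236227  0.03553262] len 0.07731697789604104 elev -4.317312788063043
12.55 [ 0.51808851 -0.00628362  0.32869106]
```

View pics/c8.png

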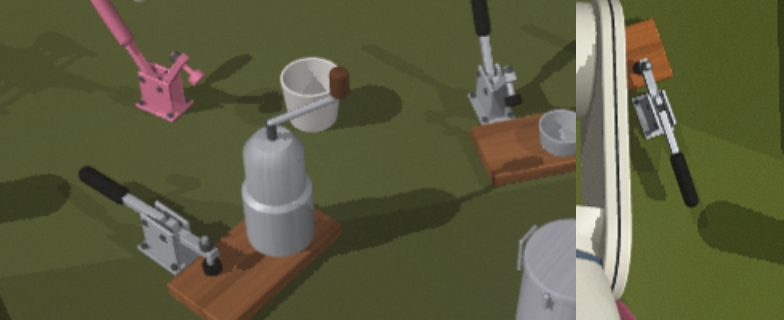

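The handle is at its stop: it measures −4.3° with the grip middle at 36 mm. The pad is on the board at (212,266), the mill has not moved, the spare clamp is open and the arm is clear.

```bash
python3 -c "
from workcell import job
print(job.close_job())"
```

```text
the job is handed in; nothing more can be done
None
```

The mill clamp is closed over centre (handle measured at −4.3°, its stop being about −5°) with its pad on the board, the mill is where it stood, the spare clamp is still open, the arm is clear, and the job is handed in at about 12.6 s.

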